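Set and lock the depth stop of the hand press

ROBOT

A 6-joint arm with a two-finger parallel gripper is mounted at the origin on the work surface. World frame = base frame: x ahead of the robot, y to its left, z up, the work surface at z = 0. Lengths are in mm, angles in rad, forces in N, time in s.
With the tool pointing down it reaches from about 275 to 750 mm from the base axis. Payload 10.2 kg.
Tool frame: the origin (TCP) lies midway between the tips of the shut fingers; the grasp point (between the pads) lies 19 mm behind it; z points along the fingers, y is the line along which they close (so a half turn about z gives the same grasp; the last joint's range is limited). The gripper opens to 85 mm and grips with 20 to 120 N. Pads are 22 mm wide; open, the fingers measure 114 mm over their backs; the gripper's body (76 mm by 85 mm) begins 54 mm behind the grasp point. The pads swing forward as they close: fully open they stand 13 mm farther back than shut.
Start: joints at [-1.329, 0.313, 1.498, -0, 1.331, -0.223], TCP at [235.317, -469.316, 231.294] pointing down, gripper open.
Joint ranges: [-2.94, 2.94], [-0.97, 2.17], [0.19, 2.56], [-1.23, 4.37], [0.02, 3.11], [-2.88, 2.88]. Speed limits (rad/s): [2.39, 2.39, 3.01, 3.14, 3.14, 3.14].

INTERFACE

Orientations are given as a unit quaternion [w, x, y, z].
In Python, from rig import ctrl gives the robot as it stands.
- The arm moves only by the tool send_rows, never from a script. Its argument "targets" is a list of rows, each an object with "offset": the shift along the world's x, y, z in cm, a list of three; "spin": the turn about the world's z in rad. A call has 1 to 8 rows; each row is the pose to reach, as a shift and turn from the pose commanded when the call began; what a row does not reach only later rows make up. A row lasts 1/12 s, in which the tool goes at most 41.7 mm and 7.16 degrees, less where a joint would pass 70% of its speed; a pose out of reach is approached as far as the arm can. A call with a gripper value outside its range is refused whole. "grip" is the opening, from 0 (shut) to 1 (fully open), set as the call begins (left out, the last holds). The fingers move at their own pace and stop on an object; "squeeze" is the grip in N (left out, the last holds). Time passes only in rows, so rows that repeat a pose let the fingers close. It gives the time, the measured TCP pose, the force, the opening and the grip force at its end, in the units of the state.
- ctrl.sense(): the state, without advancing time (a new reading comes with each control period).
- ctrl.capture(name): name is "scene" or "top" or "wrist"; returns (picture, depth): 400x640x3 uint8, red, green, blue; 400x640 float32, mm along the optical axis (not along the pixel's ray), 0 where there is no reading.
- ctrl.calibration(name): a dict with "fx", "fy", "cx", "cy" (pixels), "view" (4x4, takes a point from world to camera coordinates); the wrist camera has in their place "mount" (4x4, takes a point from camera to tool coordinates, whose origin is the TCP and whose axes are the flange's). Camera axes: x right, y down, z forward; pixel columns grow to the right and rows downward; lengths in mm; the calibration is good to about 2 mm. A picture is of the moment at which its call begins: read the wrist's pose just before it. calibration takes no time and is no camera call.
- ctrl.finish_job(): hands the job in; it is judged then, once.
Trained networks look in the newest picture that a camera, given by its name, has taken for a name from the list of things; names that differ only in an ending like _2 or _b are one class to them, and where a whole thing is asked for, a point or a joint stands for the part that bears it (a point fixed in the world has none). Each returns a list of dicts, best first, with "conf" (0 to 1); they miss things now and then, are a little off and sometimes report something else, mostly with a low value. They report only what shows in the picture. A call takes as long as a camera call. They do not tell look-alikes from the thing itself.
- ctrl.search_frame(camera, query): "box" ([left, top, right, bottom] in pixels, round what is visible of it).
- ctrl.place_of(camera, query): "uv" ([column, row] in pixels: a listed point, or the origin of a listed thing).
The state is a dict: "time_s": time; "joints": joint angles; "dq": joint speeds; "tau": joint torques, N m; "eef_pos": TCP position; "ee_rot": TCP orientation; "force": force on the tool from outside, world axes, zero at the start; "wrist_torque": the same for the moment, N m; "grip_width": opening from 0.0 (shut) to 1.0 (fully open); "grip_force": force on a finger pad.
Only numpy, scipy, OpenCV 4.12 (cv2) and the standard library are available. Lean on these libraries where they do the work, as an engineer would, in place of code of your own. Each camera call takes 0.05 s, during which the arm holds its last target. There are 200 camera calls.

TASK

Set the depth stop of the hand press for the leather-faced panel lying on its bed: bring the stop rod down gently until its foot just touches the leather, without bruising it, then swing the cam clamp lever fully home so that the rod is locked there, still touching. Leave the panels, and the small things standing round the press, where they are.

Things in the scene. Friction and masses are not known exactly. Their poses are not given: they have to be found in the camera images.
- bed (a point): point on the steel bed of the hand press (a cast-iron C-frame bench press, base 130 x 350 mm, bed 40 mm above the bench), straight below the axis of the stop rod. Its axes are the press's: z up, y from the stop rod towards ram and column, x a quarter turn clockwise from y seen from above. The press stays put; its ram is locked at working depth
- head_front (a point): upper front edge of the press's head, 370 mm above the bench and 85 mm from the stop rod's axis along the press's +y: the tall part to keep the gripper clear of. The bracket that carries the stop rod is lower: its boss, 46 mm wide, reaches from 30 mm on the ram's side of the rod's axis to 55 mm on the other, top 188 mm above the bench
- stop_rod (a joint): how far the stop rod has been slid straight down from its topmost position, m (0 to 0.065). The steel rod (14 mm thick, 0.3 kg) slides with a steady drag of about 5 N, so it stays where it is left; with the clamp loose it takes about 2 N to push down and 8 N to lift. Its slide is sluggish: meet the leather at 10 mm/s or slower. With the clamp home it is held fast
- stop_foot (a point): lowest point of the stop rod's rounded foot (22 mm across), on the rod's axis; at joint 0 it is 105 mm above the bench
- stop_knob (a point): centre of the black round knob on top of the stop rod, to be pushed down or gripped from above: an upright cylinder 30 mm across and 30 mm high, 180 mm above the foot's underside. It moves with the rod. A gripper that lets go of it may drag it up by a hair
- clamp_lever (a joint): angle of the cam clamp lever about its upright pivot, rad: 0 fully loose, grows clockwise seen from above, 1.6 fully home against its stop. From about 0.85 the cam squeezes the rod and the lever has to be driven round with some 3 to 15 N at its knob; it stays where it is let go
- lever_knob (a point): centre of the lever's upright black knob, a cylinder 16 mm across and 39 mm high, foot 181 mm and top 220 mm above the bench; it stands on the lever's flat bar, 85 mm from the pivot. To be pinched or pushed sideways from above
- lever_pivot (a point): point on the lever's upright pivot axis, level with the middle of its knob, 34 mm from the stop rod's axis along the press's -y. At joint 0 the lever points 15 deg from the press's -y towards its +x; when home it points to the press's -x side
- panel_a: one of two leather-faced wooden panels, 180 x 80 mm (long side its y); origin at the centre of its underside. One lies on the press bed under the stop rod, the other on the black granite slab (40 mm high) beside the press; which is which varies. They are hand-made, 9 to 17 mm thick and not alike. Under the rod's foot the leather gives about 0.08 mm per newton; it is bruised above 15 N
- panel_b: the other panel, as panel_a but of another thickness
- spool_dark: thread spool with dark thread, 48 mm across, 62 mm high, standing; origin at the centre of its underside; to be left alone
- spool_light: thread spool with pale thread, same size; to be left alone
- dye_jar: brown jar with black lid, 60 mm across, 65 mm high; origin at the centre of its underside; to be left alone
- wax_jar: white jar, 68 mm across, 60 mm high; origin at the centre of its underside; to be left alone
- burnisher: turned dark wooden edge burnisher standing upright, 38 mm across, 95 mm high; origin at the centre of its underside; to be left alone
Mind the look-alikes: they are no part of the job. Leave any orange look-alike of the panel_a alone.

How it is judged (in metres and radians):
On the way, in this order (a step that is already met when the one before it is completed fails the run):
1. with the clamp still loose, the stop rod's foot is brought down onto the panel on the bed (value of joint clamp_lever below 0.8 rad and (contact force between stop_rod and panel_a above 0.5 N or contact force between stop_rod and panel_b above 0.5 N)), for 0.2 s.
2. the clamp lever is swung home while the foot still touches the panel (value of joint clamp_lever above 1.4 rad and (contact force between stop_rod and panel_a above 0.5 N or contact force between stop_rod and panel_b above 0.5 N)), for 0.2 s.
At the end, for the whole second after the job is handed in: the clamp lever stands home (beyond 1.4 of its 1.6 rad), the stop rod's foot still touches the panel on the bed (more than 0.5 N), and both panels are within 12 mm of where they lay (all of step 2 and distance of each of panel_a, panel_b from where it was at the start of the episode below 0.012 m).
It fails at once if the leather is bruised: the stop rod's foot presses on a panel with more than 15 N (contact force between stop_rod and panel_a above 15 N or contact force between stop_rod and panel_b above 15 N).
It fails at once if a spool, jar or burnisher beside the press is shifted by more than 30 mm (distance of any of spool_dark, spool_light, dye_jar, wax_jar, burnisher from where it was at the start of the episode above 0.03 m).
It also fails if it takes over 64 s, if anything falls off the work surface, if the arm or the gripper's body presses on something with over 40 N, if the wrist force passes 120 N, or if a joint passes its speed limit or range.

## Working session

There is one attempt and no reset: what is moved stays moved. The work goes in short steps, Python scripts to look and compute and a tool call to move; the robot and the scene stay as the last step left them, time stands still between calls to the robot, and variables do not carry over. Pictures are saved under pics/ and viewed, at most 10 in all, crops included, and the job is handed in when it is done.

Besides the shell and the picture viewer there is one more tool, called after "Call:" as name(argument=value, ...), one argument or row to a line, values as JSON. send_rows: Moves the arm, as the interface text tells. Its arguments: {"type":"object","properties":{"targets":{"type":"array"},"grip":{"type":"number"},"squeeze":{"type":"number"}},"required":["targets"]}

```bash
mkdir -p pics; cat > h.py <<'E'
import numpy as np, cv2
from rig import ctrl
def px2w(cam,u,v,d):
    c=ctrl.calibration(cam); p=np.array([(u-c['cx'])/c['fx']*d,(v-c['cy'])/c['fy']*d,d,1])
    return (np.linalg.inv(np.array(c['view']))@p)[:3]
def ray_z(cam,u,v,z):
    a=px2w(cam,u,v,100.);b=px2w(cam,u,v,1000.); return a+(b-a)*(z-a[2])/(b[2]-a[2])
def w2px(cam,p):
    c=ctrl.calibration(cam); q=np.array(c['view'])@np.append(p,1); return np.array([c['fx']*q[0]/q[2]+c['cx'],c['fy']*q[1]/q[2]+c['cy'],q[2]])
def save(n,img): cv2.imwrite('pics/'+n+'.png',cv2.cvtColor(img,cv2.COLOR_RGB2BGR))
E
python3 - <<'E'
from h import *
for cam in ['top','scene']:
    p,d=ctrl.capture(cam); save(cam+'0',p); np.save(cam+'0.npy',d)
    for q in ['stop_knob','lever_knob','lever_pivot','bed','head_front','stop_foot','panel_a','panel_b']:
        for r in ctrl.place_of(cam,q)[:3]:
            u,v=r['uv']; iu,iv=int(round(u)),int(round(v)); dd=d[min(max(iv,0),399),min(max(iu,0),639)]
            print(cam,q,round(r['conf'],2),np.round(r['uv'],1),np.round(px2w(cam,u,v,dd),0))
print(ctrl.sense())
E
```

```text
top stop_knob 0.55 [328.9 211. ] [510.  -0. 285.]
top lever_knob 0.76 [283.2 217. ] [502. 117. 219.]
top lever_knob 0.42 [312.5 176.1] [630.  46.  87.]
top bed 0.74 [328.4 219.8] [496.   1. 187.]
top head_front 0.75 [368.4 212.5] [499. -87. 369.]
top head_front 0.58 [327.2 211.7] [509.   4. 284.]
top panel_a 0.93 [320.9 221.5] [493.  21. 164.]
top panel_a 0.77 [213.  204.6] [552. 341.  60.]
top panel_a 0.7 [434.8 158.9] [ 695. -328.   10.]
top panel_b 0.93 [320.9 221.5] [493.  21. 164.]
top panel_b 0.77 [213.  204.6] [552. 341.  60.]
top panel_b 0.7 [434.8 158.9] [ 695. -328.   10.]
scene stop_knob 0.73 [325.8 171.7] [511.   3. 282.]
scene stop_knob 0.38 [350.2 214.1] [511.  83. 180.]
scene lever_knob 0.68 [362.9 209.8] [510. 120. 216.]
scene lever_pivot 0.56 [335.3 201.8] [344. -98.  -1.]
scene bed 0.68 [324.3 233.3] [515.  -5.  50.]
scene head_front 0.64 [299.8 125.3] [489. -98. 369.]
scene stop_foot 0.89 [326.5 224.6] [518.   7.  97.]
scene panel_a 0.93 [424.1 312.5] [571. 352.  55.]
scene panel_a 0.57 [333.  236.5] [507.  22.  48.]
scene panel_a 0.57 [207.8 233.8] [ 710. -312.    9.]
scene panel_b 0.93 [424.1 312.5] [571. 352.  55.]
scene panel_b 0.57 [333.  236.5] [507.  22.  48.]
scene panel_b 0.57 [207.8 233.8] [ 710. -312.    9.]
{'time_s': 0.9, 'joints': array([-1.32940202e+00,  3.12894486e-01,  1.49767784e+00,  1.67953629e-05,
        1.33098848e+00, -2.23426064e-01]), 'dq': array([ 0.00019875,  0.00049426, -0.00020206, -0.00121843,  0.00171023,
        0.00051999]), 'tau': array([-9.70656256e-04, -4.12164366e+01, -2.59896183e+01, -3.24854191e-04,
        5.16718628e-04, -4.32653849e-05]), 'eef_pos': array([ 235.32276547, -469.32605554,  231.30534982]), 'ee_rot': array([1.58485834e-05, 9.73114558e-01, 2.30321637e-01, 8.30012075e-06]), 'force': array([ 0.14037702, -1.82641482,  0.2949436 ]), 'wrist_torque': array([-0.00247608, -0.00701104,  0.03652841]), 'grip_force': 0.0, 'grip_width': 0.9996887417582556}
```

```bash
python3 - <<'E'
import cv2
s=cv2.imread('pics/scene0.png'); t=cv2.imread('pics/top0.png')
cv2.imwrite('pics/tcrop.png',cv2.resize(t[150:290,220:420],None,fx=4,fy=4,interpolation=cv2.INTER_CUBIC))
E
```

```text
(no output)
```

View pics/scene0.png

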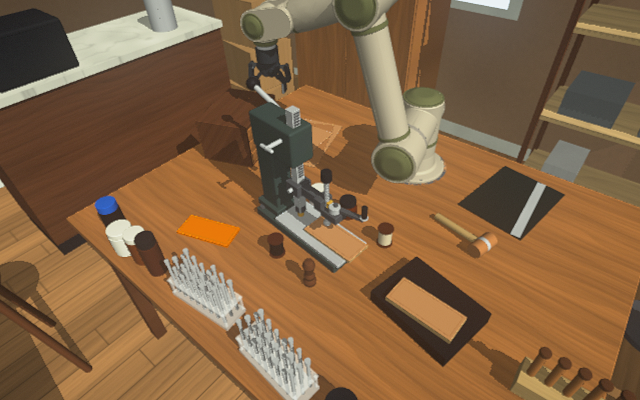

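View pics/tcrop.png

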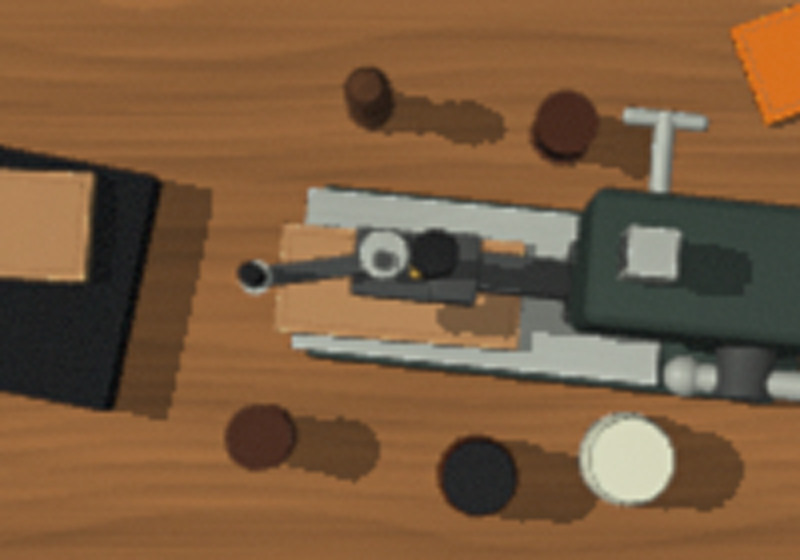

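View pics/top0.png

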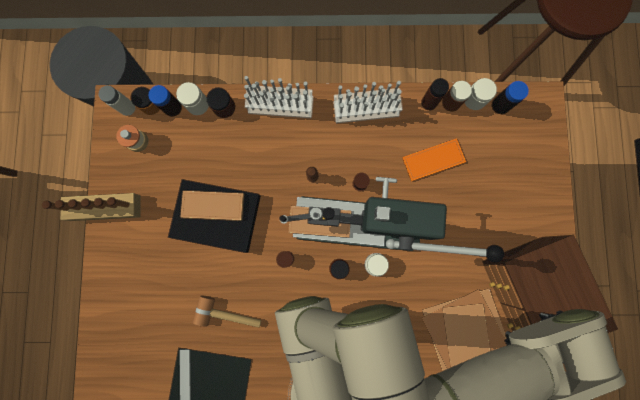

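```bash
python3 - <<'E'
from h import *
P={}
for cam in ['top','scene']:
    d=np.load(cam+'0.npy'); c=ctrl.calibration(cam); u,v=np.meshgrid(np.arange(640),np.arange(400))
    X=np.stack([(u-c['cx'])/c['fx']*d,(v-c['cy'])/c['fy']*d,d,np.ones_like(d)],-1)@np.linalg.inv(np.array(c['view'])).T
    P[cam]=X[...,:3]; X=X[...,:3]; ok=d>0
    def reg(n,x0,x1,y0,y1,z0,z1):
        m=ok&(X[...,0]>x0)&(X[...,0]<x1)&(X[...,1]>y0)&(X[...,1]<y1)&(X[...,2]>z0)&(X[...,2]<z1); q=X[m]
        if len(q)<4: print(cam,n,len(q));return
        print(cam,n,len(q),'med',np.round(np.median(q,0),1),'min',np.round(q.min(0),1),'max',np.round(q.max(0),1),'rect',[np.round(a,1) for a in cv2.minAreaRect(q[:,:2].astype(np.float32))])
    reg('knobtop',480,540,-30,30,270,310)
    reg('lever knob',470,540,95,140,212,226)
    reg('headtop',420,560,-300,-60,360,376)
    reg('bosstop',460,560,-40,70,183,192)
    reg('hub',460,560,10,60,194,240)
    reg('bed',400,600,-60,120,36,43)
    reg('panel',400,600,-60,120,45,62)
    reg('panel slab',480,620,200,480,46,65)
print(np.round(ctrl.calibration('top')['view'],3).tolist(),ctrl.calibration('top')['fx'])
for q in ['spool_dark','dye_jar','wax_jar','burnisher','spool_light']:
    for r in ctrl.place_of('top',q)[:2]: print(q,round(r['conf'],2),np.round(ray_z('top',*r['uv'],0)))
E
```

```text
top knobtop 117 med [506.    2.2 280.7] min [493.9 -12.3 273.2] max [520.9  16.7 285.3] rect [array([506.2,   2.2]), array([27.4, 27.7]), np.float64(44.8)]
top lever knob 33 med [499.1 119.7 218.9] min [493.7 112.5 212.3] max [506.9 127.7 223.5] rect [array([500.3, 120.1]), array([15.3, 13. ]), np.float64(87.2)]
top headtop 2584 med [ 486.  -174.8  369.2] min [ 420.7 -298.5  360. ] max [534.  -79.3 376. ] rect [array([ 483.6, -194.4]), array([228.9,  90.7]), np.float64(78.7)]
top bosstop 244 med [506.  -13.5 186.3] min [482.4 -39.9 183. ] max [527.9  68.1 191.9] rect [array([505.4,  14.1]), array([108. ,  45.1]), np.float64(89.4)]
top hub 0
top bed 566 med [548.2  22.9  39.7] min [440.9 -59.5  36.1] max [575.7 106.3  43. ] rect [array([509.1,  21. ]), array([173.9, 119.9]), np.float64(83.9)]
top panel 885 med [484.4  49.5  49.8] min [401.1 -60.   45. ] max [568.3 118.6  61.7] rect [array([484. ,  29.2]), array([177.2, 168.1]), np.float64(89.3)]
top panel slab 1671 med [550.9 345.6  56. ] min [480.5 222.3  46.1] max [603.2 447.8  63.6] rect [array([542.2, 335.9]), array([223.6, 118.5]
[... 788 characters left out ...]
), array([170.8, 175.4]), np.float64(83.6)]
scene panel 1221 med [510.6  38.9  49.1] min [400.5 -59.5  45. ] max [552.8 118.3  61.8] rect [array([476.5,  29.4]), array([177.7, 152.3]), np.float64(89.9)]
scene panel slab 2262 med [559.2 351.8  55.3] min [509.3 252.9  46.2] max [600.4 436.1  60.8] rect [array([555. , 344.6]), array([180.5,  83.5]), np.float64(87.0)]
[[-0.004, -1.0, -0.013, 20.688], [-0.991, 0.006, -0.132, 585.421], [0.132, 0.012, -0.991, 1237.515], [0.0, 0.0, 0.0, 1.0]] 426.19571260808743
spool_dark 0.69 [619. -91.   0.]
dye_jar 0.74 [521.  48.   0.]
dye_jar 0.61 [365. -38.   0.]
wax_jar 0.95 [ 377. -134.    0.]
burnisher 0.65 [646.  50.  -0.]
spool_light 0.66 [385. 138.   0.]
```

```bash
python3 - <<'E'
from h import *
d=np.load('top0.npy')
for u,v in [(494,253),(470,252),(440,249),(404,243),(383,213),(390,190)]: print((u,v),np.round(px2w('top',u,v,d[v,u])))
d=np.load('scene0.npy'); X=[]
for v in range(80,260):
  for u in range(235,300):
    if d[v,u]>0:
      p=px2w('scene',u,v,d[v,u])
      if p[2]>372 and 200<p[0]<600 and p[1]<0:X.append(p)
X=np.array(X); print(len(X),X.min(0),X.max(0))
for y in range(-600,0,50):
  q=X[(X[:,1]>=y)&(X[:,1]<y+50)]
  if len(q): print(y,np.round(q.min(0)),np.round(q.max(0)))
E
```

```text
(494, 253) [ 410. -346.  395.]
(470, 252) [ 412. -306.  366.]
(440, 249) [ 419. -246.  346.]
(404, 243) [ 433. -169.  332.]
(383, 213) [ 494. -113.  415.]
(390, 190) [ 601. -190.   -2.]Traceback (most recent call last):
  File "<stdin>", line 8, in <module>
  File "h.py", line 4, in px2w
    c=ctrl.calibration(cam); p=np.array([(u-c['cx'])/c['fx']*d,(v-c['cy'])/c['fy']*d,d,1])
ValueError: time passes only in moves, steps and waits
```

Call:
send_rows(
  targets=[
    {"offset": [0,0,4],"spin": 0},
    {"offset": [0,0,8],"spin": 0},
    {"offset": [0,0,12],"spin": 0},
    {"offset": [0,0,16],"spin": 0},
    {"offset": [0,0,20],"spin": 0},
    {"offset": [0,0,24],"spin": 0},
    {"offset": [1.5,4,24],"spin": 0.1},
    {"offset": [2.5,8,24],"spin": 0.2},
  ],
  grip=0,
)

```text
time_s: 1.82
eef_pos: [260.6, -391.1, 472.8]
ee_rot: [0.002, 0.945, 0.327, 0.0]
force: [0.7, 0.3, -0.4]
grip_width: -0.003
grip_force: 0.0
```

Call:
send_rows(
  targets=[
    {"offset": [2,3.6,0],"spin": 0.1},
    {"offset": [4,7.2,0],"spin": 0.2},
    {"offset": [6,10.8,0],"spin": 0.3},
    {"offset": [8,14.4,0],"spin": 0.4},
    {"offset": [10.2,18,0],"spin": 0.5},
    {"offset": [12.5,21.5,0],"spin": 0.6},
    {"offset": [14.8,25,0],"spin": 0.7},
    {"offset": [17,28.5,0],"spin": 0.8},
  ],
)

```text
time_s: 2.48
eef_pos: [430.4, -103.4, 471.5]
ee_rot: [0.0, 0.742, 0.67, 0.0]
force: [0.7, -1.1, -0.5]
grip_width: -0.003
grip_force: 0.0
```

Call:
send_rows(
  targets=[
    {"offset": [2,3,0],"spin": 0.1},
    {"offset": [4,6,0],"spin": 0.2},
    {"offset": [6,8.5,0],"spin": 0.26},
    {"offset": [7.9,10.6,0],"spin": 0.26},
    {"offset": [7.9,10.6,-3],"spin": 0.26},
    {"offset": [7.9,10.6,-6],"spin": 0.26},
    {"offset": [7.9,10.6,-9],"spin": 0.26},
    {"offset": [7.9,10.6,-9],"spin": 0.26},
  ],
)

```text
time_s: 3.15
eef_pos: [507.4, 1.1, 375.8]
ee_rot: [-0.005, 0.65, 0.76, -0.002]
force: [0.0, -0.1, -0.8]
grip_width: 0.003
grip_force: 0.0
```

```bash
python3 - <<'E'
from h import *
s=ctrl.sense(); print(s['time_s'],s['eef_pos'],s['ee_rot'],s['force'],s['joints'])
p,d=ctrl.capture('wrist'); save('w1',p)
c=ctrl.calibration('wrist'); M=np.array(c['mount']); print(np.round(M,3).tolist())
from scipy.spatial.transform import Rotation as R
q=s['ee_rot']; T=np.eye(4); T[:3,:3]=R.from_quat([q[1],q[2],q[3],q[0]]).as_matrix(); T[:3,3]=s['eef_pos']
u,v=np.meshgrid(np.arange(640),np.arange(400))
X=(np.stack([(u-c['cx'])/c['fx']*d,(v-c['cy'])/c['fy']*d,d,np.ones_like(d)],-1)@(T@M).T)[...,:3]
for n,a in {'knob':(480,540,-30,30,265,310),'lev':(470,540,90,150,212,226)}.items():
    m=(d>0)&(X[...,0]>a[0])&(X[...,0]<a[1])&(X[...,1]>a[2])&(X[...,1]<a[3])&(X[...,2]>a[4])&(X[...,2]<a[5]);Q=X[m]
    if len(Q): print(n,len(Q),np.median(Q,0),cv2.minAreaRect(Q[:,:2].astype(np.float32)),np.percentile(Q[:,2],[5,50,95]), np.argwhere(m).mean(0))
for k in ['stop_knob','lever_knob','lever_pivot']: print(k,ctrl.place_of('wrist',k)[:2])
E
```

```text
3.15 [507.41984992   1.09264887 375.83698831] [-0.00456553  0.65047057  0.75951406 -0.00236442] [ 0.02116897 -0.06748685 -0.79463574] [-2.29107238e-01  2.23158223e-01  1.24531437e+00  1.29932780e-05
  1.68340301e+00 -3.83471879e-01]
[[0.0, -0.95, -0.311, 79.588], [1.0, 0.0, -0.0, -0.975], [0.0, -0.311, 0.95, -142.425], [0.0, 0.0, 0.0, 1.0]]
knob 1455 [505.64502252   2.82103935 280.81124409] ((505.9530334472656, 0.8489208221435547), (28.59916114807129, 29.36405372619629), 63.79119873046875) [270.91098467 280.81124409 281.96132435] [202.42886598 321.92852234]
lev 365 [498.52311358 117.78080882 219.62904942] ((498.55938720703125, 117.81939697265625), (14.95246696472168, 15.064627647399902), 11.60445785522461) [217.76002346 219.62904942 221.07708459] [ 35.57534247 336.64931507]
stop_knob [{'uv': [322.5, 199.9], 'conf': 0.85}]
lever_knob [{'uv': [337.2, 36.8], 'conf': 0.82}, {'uv': [323.6, 131.2], 'conf': 0.6}]
lever_pivot [{'uv': [329.6, 142.1], 'conf': 0.68}]
```

View pics/w1.png

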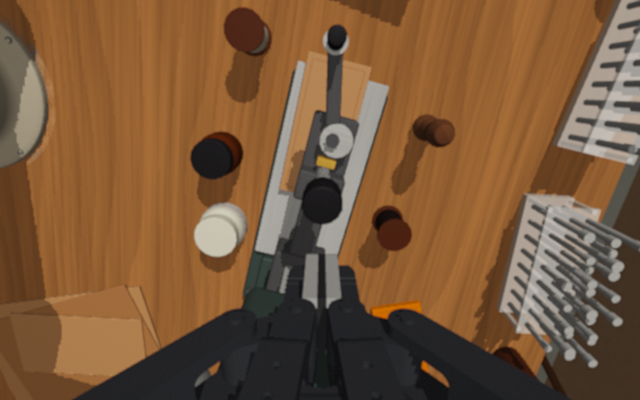

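Call:
send_rows(
  targets=[
    {"offset": [0,0,-3],"spin": 0},
    {"offset": [0,0,-5.5],"spin": 0},
    {"offset": [0,0,-7.5],"spin": 0},
    {"offset": [0,0,-8.5],"spin": 0},
    {"offset": [0,0,-9],"spin": 0},
    {"offset": [0,0,-9.2],"spin": 0},
    {"offset": [0,0,-9.2],"spin": 0},
  ],
)

```text
time_s: 3.93
eef_pos: [509.4, 0.4, 290.5]
ee_rot: [0.001, 0.651, 0.759, 0.0]
force: [1.2, 0.5, 0.6]
grip_width: -0.0
grip_force: 0.0
```

Call:
send_rows(
  targets=[
    {"offset": [0,0,-0.2],"spin": 0},
    {"offset": [0,0,-0.4],"spin": 0},
    {"offset": [0,0,-0.55],"spin": 0},
    {"offset": [0,0,-0.7],"spin": 0},
    {"offset": [0,0,-0.85],"spin": 0},
    {"offset": [0,0,-1.0],"spin": 0},
    {"offset": [0,0,-1.15],"spin": 0},
    {"offset": [0,0,-1.3],"spin": 0},
  ],
)

```text
time_s: 4.6
eef_pos: [508.9, 0.5, 276.4]
ee_rot: [0.0, 0.651, 0.759, 0.0]
force: [-0.4, -0.4, 3.0]
grip_width: 0.001
grip_force: 1.1
```

Call:
send_rows(
  targets=[
    {"offset": [0,0,-0.12],"spin": 0},
    {"offset": [0,0,-0.24],"spin": 0},
    {"offset": [0,0,-0.36],"spin": 0},
    {"offset": [0,0,-0.48],"spin": 0},
    {"offset": [0,0,-0.6],"spin": 0},
    {"offset": [0,0,-0.72],"spin": 0},
    {"offset": [0,0,-0.84],"spin": 0},
    {"offset": [0,0,-0.96],"spin": 0},
  ],
)

```text
time_s: 5.27
eef_pos: [508.9, 0.6, 266.6]
ee_rot: [0.0, 0.651, 0.759, 0.0]
force: [1.6, 0.1, 1.7]
grip_width: -0.003
grip_force: 1.1
```

```bash
python3 - <<'E'
from h import *
from scipy.spatial.transform import Rotation as R
def cloud(cam,d,s):
    c=ctrl.calibration(cam)
    if cam=='wrist':
        q=s['ee_rot'];T=np.eye(4);T[:3,:3]=R.from_quat([q[1],q[2],q[3],q[0]]).as_matrix();T[:3,3]=s['eef_pos'];A=T@np.array(c['mount'])
    else: A=np.linalg.inv(np.array(c['view']))
    u,v=np.meshgrid(np.arange(640),np.arange(400))
    return (np.stack([(u-c['cx'])/c['fx']*d,(v-c['cy'])/c['fy']*d,d,np.ones_like(d)],-1)@A.T)[...,:3]
s=ctrl.sense()
# press frame: rod (508,1.5), yaw
ey=np.array([-.106,-.994]); ex=np.array([-.994,.106])
def rep(n,X,ok,k=(280,)):
    L=X[...,:2]-np.array([507.5,1.5]); a=L@ex; b=L@ey
    def med(m): q=X[m&ok][:,2]; return (len(q),np.round(np.median(q),2),np.round(q.std(),2)) if len(q)>5 else len(q)
    z=X[...,2]
    print(n,'panel -y',med((abs(a)<30)&(b<-50)&(b>-95)&(z>45)&(z<62)),'panel +x',med((a>26)&(a<38)&(abs(b)<40)&(z>44)&(z<62)),'bed +x',med((a>46)&(a<60)&(abs(b)<70)&(z>34)&(z<44)),'bed -x',med((a<-46)&(a>-60)&(abs(b)<70)&(z>34)&(z<44)),'table',med((abs(a)>80)&(abs(a)<105)&(z<8)&(z>-8)&(b<-50)&(b>-120)),'lev',med((abs(X[...,0]-500)<5)&(abs(X[...,1]-119)<5)&(z>210)),'knob',med((np.hypot(a,b)<11)&(z>240)&(z<300)),'boss',med((abs(a)<20)&(abs(b)<60)&(z>183)&(z<192)))
for cam in ['top','scene']:
    d=np.load(cam+'0.npy'); rep(cam,cloud(cam,d,s),d>0)
for i in range(2):
    s=ctrl.sense(); p,d=ctrl.capture('wrist'); rep('wrist',cloud('wrist',d,s),d>0)
p,d=ctrl.capture('scene'); save('s2',p); rep('scene2',cloud('scene',d,s),d>0); print(s['eef_pos'],s['force'])
c=p[140:270,270:400]; save('s2c',cv2.resize(c,None,fx=4.5,fy=4.5,interpolation=cv2.INTER_CUBIC))
for k in ['stop_foot','bed','stop_knob']: print(k,ctrl.place_of('scene',k)[:1])
E
```

```text
top panel -y (177, np.float64(50.12), np.float64(2.22)) panel +x (108, np.float64(49.63), np.float64(2.49)) bed +x (197, np.float64(39.52), np.float64(2.19)) bed -x (194, np.float64(39.72), np.float64(2.2)) table (372, np.float64(-0.07), np.float64(2.81)) lev (16, np.float64(219.77), np.float64(1.58)) knob (66, np.float64(281.45), np.float64(1.87)) boss (261, np.float64(186.21), np.float64(2.24))
scene panel -y (249, np.float64(49.2), np.float64(1.65)) panel +x (60, np.float64(48.83), np.float64(1.82)) bed +x (37, np.float64(38.65), np.float64(1.53)) bed -x (177, np.float64(38.98), np.float64(1.65)) table (321, np.float64(-0.93), np.float64(1.8)) lev (9, np.float64(220.39), np.float64(1.71)) knob (37, np.float64(280.0), np.float64(10.71)) boss (173, np.float64(185.55), np.float64(2.19))
wrist panel -y (1871, np.float64(49.9), np.float64(0.78)) panel +x (872, np.float64(50.03), np.float64(0.74)) bed +x (1421, np.float64(40.02), np.float64(0.74)) bed -x (1461, np.float64(40.05), np.float64(0.78)) table (3125, np.float64(-0.07), np.float64(0.83)) lev (239, np.float64(219.76), np.float64
[... 434 characters left out ...]
oat64(283.53), np.float64(10.66)) boss (2887, np.float64(184.61), np.float64(2.36))
scene2 panel -y (254, np.float64(49.18), np.float64(1.64)) panel +x (64, np.float64(49.2), np.float64(1.86)) bed +x (37, np.float64(39.19), np.float64(1.82)) bed -x (169, np.float64(39.27), np.float64(1.68)) table (327, np.float64(-0.7), np.float64(1.99)) lev (6, np.float64(218.71), np.float64(1.48)) knob (30, np.float64(277.04), np.float64(12.44)) boss (173, np.float64(185.58), np.float64(2.17))
[508.78072265   0.56592501 266.32110377] [0.36904013 0.32671148 1.0186899 ]
stop_foot [{'uv': [326.2, 225.6], 'conf': 0.75}]
bed [{'uv': [324.3, 233.6], 'conf': 0.69}]
stop_knob [{'uv': [324.0, 178.7], 'conf': 0.52}]
```

View pics/s2c.png

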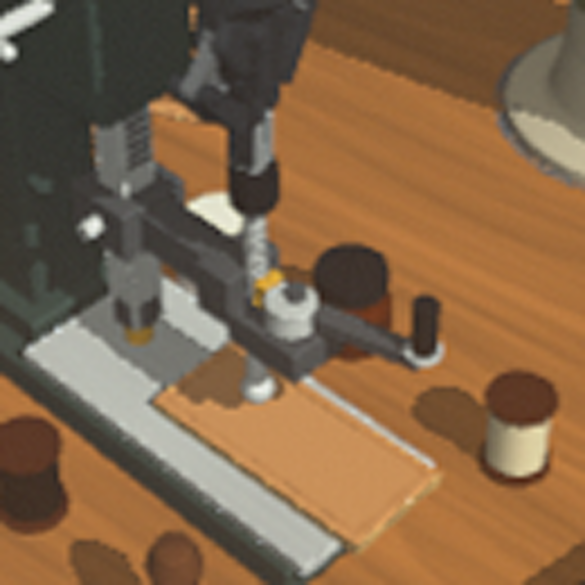

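Call:
send_rows(
  targets=[
    {"offset": [0,0,-0.12],"spin": 0},
    {"offset": [0,0,-0.24],"spin": 0},
    {"offset": [0,0,-0.36],"spin": 0},
    {"offset": [0,0,-0.48],"spin": 0},
    {"offset": [0,0,-0.6],"spin": 0},
    {"offset": [0,0,-0.72],"spin": 0},
    {"offset": [0,0,-0.84],"spin": 0},
    {"offset": [0,0,-0.96],"spin": 0},
  ],
)

```text
time_s: 6.23
eef_pos: [508.8, 0.6, 257.0]
ee_rot: [-0.0, 0.651, 0.759, -0.0]
force: [0.3, 0.9, 3.6]
grip_width: 0.002
grip_force: 1.1
```

Call:
send_rows(
  targets=[
    {"offset": [0,0,-0.08],"spin": 0},
    {"offset": [0,0,-0.16],"spin": 0},
    {"offset": [0,0,-0.24],"spin": 0},
    {"offset": [0,0,-0.32],"spin": 0},
    {"offset": [0,0,-0.4],"spin": 0},
    {"offset": [0,0,-0.48],"spin": 0},
    {"offset": [0,0,-0.56],"spin": 0},
    {"offset": [0,0,-0.64],"spin": 0},
  ],
)

```text
time_s: 6.9
eef_pos: [508.8, 0.6, 250.6]
ee_rot: [0.0, 0.651, 0.759, -0.0]
force: [-0.2, 0.5, 1.8]
grip_width: -0.005
grip_force: 1.1
```

```bash
python3 -c "
from h import *
for i in range(4):
    s=ctrl.sense(); print(s['time_s'],s['eef_pos'][2],s['force'],s['tau'][1:3]); ctrl.capture('wrist')"
```

```text
6.9 250.6255363091724 [-0.19059111  0.51230697  1.7668188 ] [-38.13065529 -25.63610852]
6.95 250.43057553998472 [0.25930883 0.0546547  2.17088755] [-38.84042144 -25.84052145]
7.0 250.43608435234515 [-0.52991358  0.93673866  0.44388933] [-39.06217575 -26.10535741]
7.05 250.4538405137211 [0.46814536 0.69768545 0.58438188] [-39.13817525 -26.21594667]
```

Call:
send_rows(
  targets=[
    {"offset": [0,0,-0.05],"spin": 0},
    {"offset": [0,0,-0.1],"spin": 0},
    {"offset": [0,0,-0.15],"spin": 0},
    {"offset": [0,0,-0.2],"spin": 0},
    {"offset": [0,0,-0.25],"spin": 0},
    {"offset": [0,0,-0.3],"spin": 0},
    {"offset": [0,0,-0.35],"spin": 0},
    {"offset": [0,0,-0.35],"spin": 0},
  ],
)

```text
time_s: 7.77
eef_pos: [508.8, 0.6, 247.0]
ee_rot: [-0.0, 0.651, 0.759, -0.0]
force: [-0.3, 0.1, -0.2]
grip_width: -0.004
grip_force: 0.3
```

Call:
send_rows(
  targets=[
    {"offset": [0,0,-0.02],"spin": 0},
    {"offset": [0,0,-0.04],"spin": 0},
    {"offset": [0,0,-0.06],"spin": 0},
    {"offset": [0,0,-0.08],"spin": 0},
  ],
)

```text
time_s: 8.1
eef_pos: [508.8, 0.6, 246.4]
ee_rot: [0.0, 0.651, 0.759, -0.0]
force: [-1.3, -0.3, 1.5]
grip_width: 0.004
grip_force: 1.0
```

Step by 0.5 mm with a settling row.

Call:
send_rows(
  targets=[
    {"offset": [0,0,-0.02],"spin": 0},
    {"offset": [0,0,-0.04],"spin": 0},
    {"offset": [0,0,-0.06],"spin": 0},
  ],
)

```text
time_s: 8.35
eef_pos: [508.8, 0.6, 245.8]
ee_rot: [-0.0, 0.651, 0.759, -0.0]
force: [-2.4, 0.3, 2.9]
grip_width: -0.001
grip_force: 1.0
```

Call:
send_rows(
  targets=[
    {"offset": [0,0,-0.02],"spin": 0},
    {"offset": [0,0,-0.04],"spin": 0},
    {"offset": [0,0,-0.05],"spin": 0},
  ],
)

```text
time_s: 8.6
eef_pos: [508.8, 0.6, 245.3]
ee_rot: [-0.0, 0.651, 0.759, 0.0]
force: [-1.3, 1.0, 2.7]
grip_width: -0.002
grip_force: 1.0
```

Call:
send_rows(
  targets=[
    {"offset": [0,0,-0.02],"spin": 0},
    {"offset": [0,0,-0.04],"spin": 0},
  ],
)

```text
time_s: 8.77
eef_pos: [508.8, 0.6, 244.9]
ee_rot: [0.0, 0.651, 0.759, 0.0]
force: [-1.6, 1.2, 4.2]
grip_width: -0.001
grip_force: 1.6
```

```bash
cat > f.py <<'E'
from h import *
F=[]
for i in range(6):
    ctrl.capture('wrist'); s=ctrl.sense(); F.append([*s['force'],s['eef_pos'][2],s['grip_force']])
print(s['time_s'],np.round(np.mean(F,0),2),np.round(np.std(F,0),2))
E
python3 f.py
```

```text
9.0667 [-1.4100e+00 -6.0000e-02  2.2200e+00  2.4491e+02  1.1600e+00] [0.47 0.2  0.61 0.01 0.02]
```

Call:
send_rows(
  targets=[
    {"offset": [0,0,-0.02],"spin": 0},
    {"offset": [0,0,-0.03],"spin": 0},
  ],
)

```text
time_s: 9.23
eef_pos: [508.8, 0.6, 244.8]
ee_rot: [0.0, 0.651, 0.759, 0.0]
force: [-2.4, -0.1, 4.1]
grip_width: -0.005
grip_force: 2.5
```

```bash
python3 f.py
```

```text
9.5333 [-2.6100e+00  1.9000e-01  5.3700e+00  2.4479e+02  2.5600e+00] [0.34 0.23 0.54 0.01 0.08]
```

Call:
send_rows(
  targets=[
    {"offset": [0,0,-0.015],"spin": 0},
    {"offset": [0,0,-0.02],"spin": 0},
  ],
)

```text
time_s: 9.7
eef_pos: [508.9, 0.5, 244.7]
ee_rot: [0.0, 0.651, 0.759, 0.0]
force: [-2.8, 0.6, 6.8]
grip_width: -0.001
grip_force: 3.3
```

```bash
python3 f.py
```

```text
10.0 [-2.3400e+00  1.6000e-01  6.0100e+00  2.4474e+02  3.1100e+00] [0.65 0.48 0.43 0.01 0.  ]
```

Call:
send_rows(
  targets=[
    {"offset": [0,0,-0.01],"spin": 0},
    {"offset": [0,0,-0.02],"spin": 0},
    {"offset": [0,0,-0.02],"spin": 0},
  ],
)

```text
time_s: 10.25
eef_pos: [508.9, 0.5, 244.7]
ee_rot: [0.0, 0.651, 0.759, 0.0]
force: [-2.4, 0.1, 7.0]
grip_width: 0.002
grip_force: 3.7
```

```bash
python3 f.py
```

```text
10.55 [-3.190e+00 -8.000e-02  7.120e+00  2.447e+02  3.670e+00] [0.4  0.37 0.23 0.01 0.  ]
```

Call:
send_rows(
  targets=[
    {"offset": [0,0,0.3],"spin": 0},
    {"offset": [0,0,2],"spin": 0},
    {"offset": [0,0,5],"spin": 0},
    {"offset": [-0.2,3.5,5],"spin": 0},
    {"offset": [-0.5,7,5],"spin": 0},
    {"offset": [-0.8,10,5],"spin": 0},
    {"offset": [-0.8,11.8,5],"spin": 0},
    {"offset": [-0.8,11.8,5],"spin": 0},
  ],
)

```text
time_s: 11.22
eef_pos: [500.5, 121.4, 294.0]
ee_rot: [-0.0, 0.649, 0.761, 0.0]
force: [-0.6, 0.3, 0.1]
grip_width: -0.0
grip_force: 0.0
```

Call:
send_rows(
  targets=[
    {"offset": [0,0,0],"spin": 0},
    {"offset": [0,0,-1],"spin": 0},
    {"offset": [0,0,-3],"spin": 0},
    {"offset": [0,0,-3],"spin": 0},
    {"offset": [0,0,-3],"spin": 0},
  ],
  grip=0.4,
)

```text
time_s: 11.63
eef_pos: [500.6, 117.6, 263.4]
ee_rot: [-0.001, 0.651, 0.759, -0.001]
force: [0.3, -0.3, 0.2]
grip_width: 0.4
grip_force: 0.0
```

```bash
python3 - <<'E'
from h import *
from scipy.spatial.transform import Rotation as R
s=ctrl.sense(); print(s['eef_pos'],s['ee_rot'],s['grip_width'],s['force'],s['joints'])
p,d=ctrl.capture('wrist'); save('w3',p)
c=ctrl.calibration('wrist');q=s['ee_rot']; T=np.eye(4); T[:3,:3]=R.from_quat([q[1],q[2],q[3],q[0]]).as_matrix(); T[:3,3]=s['eef_pos']
u,v=np.meshgrid(np.arange(640),np.arange(400))
X=(np.stack([(u-c['cx'])/c['fx']*d,(v-c['cy'])/c['fy']*d,d,np.ones_like(d)],-1)@(T@np.array(c['mount'])).T)[...,:3]
for n,a in {'knob':(480,540,-30,30,230,260),'lev':(470,540,90,150,212,226)}.items():
    m=(d>0)&(X[...,0]>a[0])&(X[...,0]<a[1])&(X[...,1]>a[2])&(X[...,1]<a[3])&(X[...,2]>a[4])&(X[...,2]<a[5]);Q=X[m]
    if len(Q): print(n,len(Q),np.median(Q,0),cv2.minAreaRect(Q[:,:2].astype(np.float32)),np.argwhere(m).mean(0))
E
```

```text
[500.59546392 117.62103516 263.36201606] [-0.0008387   0.65114808  0.75894983 -0.00079365] 0.39983072378103546 [ 0.33214464 -0.33428413  0.20150629] [ 2.69226071e-03  2.68341763e-01  1.47282706e+00 -1.07757953e-04
  1.40273076e+00 -1.49892423e-01]
lev 640 [498.4017386  120.33528218 219.68343936] ((498.5793151855469, 118.86959075927734), (15.370621681213379, 15.450648307800293), 38.077796936035156) [228.875     320.1171875]
```

View pics/w3.png

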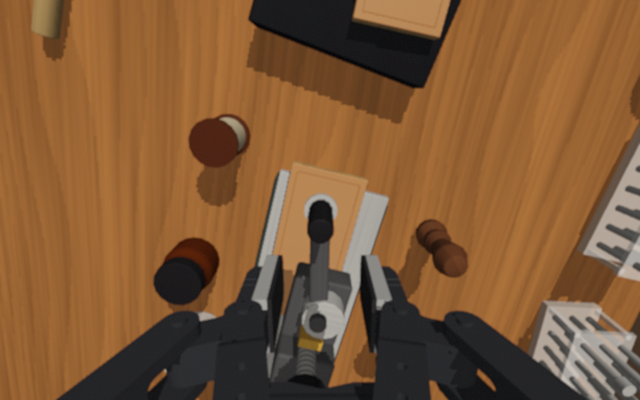

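Call:
send_rows(
  targets=[
    {"offset": [-0.1,0.1,-2],"spin": 0},
    {"offset": [-0.1,0.1,-4],"spin": 0},
    {"offset": [-0.1,0.1,-6],"spin": 0},
    {"offset": [-0.1,0.1,-7.2],"spin": 0},
    {"offset": [-0.1,0.1,-7.4],"spin": 0},
    {"offset": [-0.1,0.1,-7.4],"spin": 0},
  ],
)

```text
time_s: 12.18
eef_pos: [500.1, 119.3, 190.6]
ee_rot: [0.0, 0.651, 0.759, 0.0]
force: [0.4, -0.1, 0.8]
grip_width: 0.403
grip_force: 0.0
```

```bash
python3 - <<'E'
from h import *
s=ctrl.sense(); print(s['eef_pos'],s['force'],s['grip_width'])
piv=np.array([511.5,36]); 
v=np.array([498.8,118.9])-piv; print(np.hypot(*v))
for a in [.1,.25,.4,.55,.7,.85,1,1.15,1.3,1.45,1.6]:
    c,si=np.cos(a),np.sin(a); k=piv+np.array([c*v[0]+si*v[1],-si*v[0]+c*v[1]]); print(a,np.round(k,1),np.round((k-s['eef_pos'][:2])/10,2))
E
```

```text
[500.12431727 119.27192389 190.62542976] [ 0.44645145 -0.11183752  0.81761822] 0.4030874916406808
83.86715686131252
0.1 [507.1 119.8] [0.7  0.05]
0.25 [519.7 119.5] [1.96 0.02]
0.4 [532.1 117.3] [ 3.2 -0.2]
0.55 [544.  113.3] [ 4.39 -0.6 ]
0.7 [555.2 107.6] [ 5.51 -1.17]
0.85 [565.4 100.3] [ 6.53 -1.9 ]
1 [574.4  91.5] [ 7.43 -2.78]
1.15 [582.   81.5] [ 8.19 -3.78]
1.3 [588.   70.4] [ 8.79 -4.89]
1.45 [592.3  58.6] [ 9.21 -6.07]
1.6 [594.7  46.3] [ 9.46 -7.3 ]
```

Call:
send_rows(
  targets=[
    {"offset": [0.7,0.05,0],"spin": -0.1},
    {"offset": [1.55,0.05,0],"spin": -0.2},
    {"offset": [2.4,-0.05,0],"spin": -0.3},
    {"offset": [3.2,-0.2,0],"spin": -0.4},
    {"offset": [4.0,-0.45,0],"spin": -0.5},
    {"offset": [4.75,-0.8,0],"spin": -0.6},
    {"offset": [5.5,-1.2,0],"spin": -0.7},
    {"offset": [6.2,-1.65,0],"spin": -0.8},
  ],
)

```text
time_s: 12.85
eef_pos: [562.5, 102.8, 191.8]
ee_rot: [0.0, 0.896, 0.444, 0.001]
force: [-2.2, 0.8, 0.3]
grip_width: 0.402
grip_force: 0.8
```

Call:
send_rows(
  targets=[
    {"offset": [0.65,-0.55,0],"spin": -0.1},
    {"offset": [1.25,-1.15,0],"spin": -0.2},
    {"offset": [1.75,-1.8,0],"spin": -0.3},
    {"offset": [2.2,-2.5,0],"spin": -0.4},
    {"offset": [2.6,-3.25,0],"spin": -0.5},
    {"offset": [2.9,-4.05,0],"spin": -0.6},
    {"offset": [3.1,-4.85,0],"spin": -0.7},
    {"offset": [3.25,-5.65,0],"spin": -0.8},
  ],
)

```text
time_s: 13.52
eef_pos: [595.2, 46.6, 191.9]
ee_rot: [-0.0, 0.998, 0.06, 0.002]
force: [0.2, 3.8, -0.5]
grip_width: 0.398
grip_force: 1.5
```

```bash
cat > k.py <<'E'
from h import *
from scipy.spatial.transform import Rotation as R
s=ctrl.sense(); print(s['time_s'],s['eef_pos'],s['grip_width'],s['force'])
p,d=ctrl.capture('wrist'); save('w_last',p)
c=ctrl.calibration('wrist');q=s['ee_rot']; T=np.eye(4); T[:3,:3]=R.from_quat([q[1],q[2],q[3],q[0]]).as_matrix(); T[:3,3]=s['eef_pos']
ps=ctrl.place_of('wrist','lever_knob')[:2]
u,v=np.meshgrid(np.arange(640),np.arange(400))
X=(np.stack([(u-c['cx'])/c['fx']*d,(v-c['cy'])/c['fy']*d,d,np.ones_like(d)],-1)@(T@np.array(c['mount'])).T)[...,:3]
D=np.hypot(X[...,0]-511.5,X[...,1]-36)
m=(d>0)&(D>70)&(D<100)&(X[...,2]>212)&(X[...,2]<225)&(X[...,0]>520);Q=X[m]
if len(Q): print(len(Q),np.median(Q,0),cv2.minAreaRect(Q[:,:2].astype(np.float32)))
for r in ps:
    i,j=np.round(r['uv']).astype(int); print(r,X[min(j,399),min(i,639)])
E
python3 k.py
```

```text
13.5167 [595.24958096  46.61235927 191.88228818] 0.3983110833707459 [ 0.17573822  3.75422971 -0.50317822]
3168 [597.67270292  55.23840545 219.37809405] ((594.4319458007812, 46.400726318359375), (22.988304138183594, 61.5789680480957), 6.882392406463623)
{'uv': [300.4, 283.0], 'conf': 0.91} [599.63682112  55.47772292 212.13052877]
```

Call:
send_rows(
  targets=[
    {"offset": [0.05,-0.3,0],"spin": 0},
    {"offset": [0.1,-0.6,0],"spin": 0},
    {"offset": [0.1,-0.8,0],"spin": 0},
    {"offset": [0.1,-0.8,0],"spin": 0},
  ],
)

```text
time_s: 13.95
eef_pos: [595.4, 38.4, 190.6]
ee_rot: [0.0, 0.998, 0.063, 0.0]
force: [0.1, 0.9, 0.4]
grip_width: 0.4
grip_force: 0.3
```

```bash
python3 k.py
```

```text
13.95 [595.42426372  38.41932616 190.55520667] 0.4004975208728261 [0.0813263  0.90062268 0.36637762]
3191 [598.35658091  47.18255431 219.33385437] ((594.5310668945312, 38.159854888916016), (23.613889694213867, 61.33143615722656), 7.614537239074707)
```

Call:
send_rows(
  targets=[
    {"offset": [0,-0.15,0],"spin": 0},
    {"offset": [0,-0.25,0],"spin": 0},
    {"offset": [0,-0.25,0],"spin": 0},
  ],
)

```text
time_s: 14.3
eef_pos: [595.4, 36.2, 190.2]
ee_rot: [-0.0, 0.998, 0.062, 0.0]
force: [1.2, 2.4, 1.1]
grip_width: 0.405
grip_force: 1.1
```

Call:
send_rows(
  targets=[
    {"offset": [0,-0.1,0],"spin": 0},
    {"offset": [0,-0.2,0],"spin": 0},
    {"offset": [0,-0.2,0],"spin": 0},
  ],
)

```text
time_s: 14.55
eef_pos: [595.4, 35.9, 190.2]
ee_rot: [-0.002, 0.998, 0.063, 0.0]
force: [2.9, 11.5, -0.8]
grip_width: 0.399
grip_force: 5.5
```

Call:
send_rows(
  targets=[
    {"offset": [0,0.4,0],"spin": 0},
    {"offset": [0,0.9,0],"spin": 0},
    {"offset": [0,0.9,0],"spin": 0},
    {"offset": [0,0.9,3],"spin": 0},
    {"offset": [0,0.9,6],"spin": 0},
    {"offset": [0,0.9,10],"spin": 0},
    {"offset": [0,0.9,12],"spin": 0},
    {"offset": [0,0.9,12],"spin": 0},
  ],
)

```text
time_s: 15.22
eef_pos: [596.3, 42.6, 315.5]
ee_rot: [0.001, 0.998, 0.062, 0.004]
force: [0.0, -0.5, 0.8]
grip_width: 0.4
grip_force: 0.0
```

```bash
python3 k.py; python3 - <<'E'
from h import *
p,d=ctrl.capture('scene'); save('s4c',cv2.resize(p[140:270,270:400],None,fx=4.5,fy=4.5,interpolation=cv2.INTER_CUBIC))
E
```

```text
15.2167 [596.34688717  42.63026024 315.45729865] 0.39956672407336685 [ 0.04962074 -0.52840561  0.79570173]
403 [594.91392726  44.92677256 219.54910014] ((593.69775390625, 44.95149612426758), (15.330960273742676, 14.38510513305664), 6.465482711791992)
{'uv': [316.2, 198.5], 'conf': 0.79} [600.13488544  46.39835297 218.09754011]
```

View pics/s4c.png

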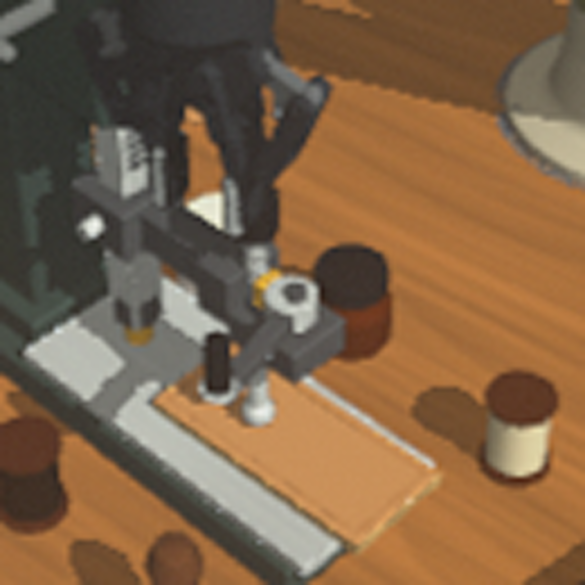

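The crop shows the foot resting on the leather at (258,412), the lever home with its knob at (217,365), and the panel unmoved.

```bash
python3 -c "
from rig import ctrl
print(ctrl.finish_job())"
```

```text
the job is handed in; nothing more can be done
None
```

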